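# Fold a basket hanger clip with the bench locking pliers

### The arm

A 7-joint arm with a two-finger parallel gripper is mounted at the origin on the work surface. World frame = base frame: x ahead of the robot, y to its left, z up, the work surface at z = 0. Lengths are in m, angles in rad, forces in N, time in s.
With the tool pointing down it reaches from about 0.35 to 0.9 m from the base axis. Payload 8.1 kg.
Tool frame: the origin (TCP) lies at the very end of the fingers, on their centre line; the grasp point (between the pads) lies 19 mm behind it; z points along the fingers, y is the direction in which the jaws open and shut (so a half turn about z gives the same grasp; the last joint's range is limited). The gripper opens to 85 mm and grips with 20 to 120 N. Pads are 22 mm wide; open, the fingers measure 114 mm over their backs; the gripper's body (76 mm by 85 mm) begins 54 mm behind the grasp point. The pads swing forward as they close: fully open they stand 13 mm farther back than shut.
Start: joints at [1.109, 0.434, 0.025, 1.573, -0.012, 1.134, -0.075], TCP at [0.219, -0.585, 0.231] pointing down, gripper open.
Joint ranges: [-2.62, 2.62], [-0.44, 2.09], [-1.27, 1.32], [0.08, 2.57], [-1.32, 4.46], [0.12, 2], [-2.74, 2.74]. Speed limits (rad/s): [2.22, 2.22, 3.01, 3.01, 3.14, 3.14, 3.14].

### API

Orientations are given as a unit quaternion [x, y, z, w].
In Python, from plant import * gives the robot as it stands.
- The arm moves only by the shell command python3 -m inch 'ROWS'. ROWS is a JSON object of lists of equal length, an entry for each row: "claw": the closure, from 0 (fully open) to 1 (shut); "travel": the shift along the tool's x, y, z in units of 30 mm (1.0 is 30 mm), a list of three; "twist": the turn about the tool's z in units of 6 degrees (1.0 is 6 degrees). A call has 1 to 20 rows; each row is the pose to reach, as a shift and turn from the pose measured when the call began, along the tool's axes at that moment; what a row does not reach only later rows make up. A row lasts 1/8 s, in which the tool goes at most 62.5 mm and 10.7 degrees, less where a joint would pass 70% of its speed; a pose out of reach is approached as far as the arm can. A call with a gripper value outside its range is refused whole. The fingers move at their own pace and stop on an object; the grip force is fixed at half the most. Time passes only in rows, so rows that repeat a pose let the fingers close. It gives the time, the measured TCP pose, the force and the opening at its end, in the units of the state.
- get_obs(): the state, without advancing time (a new reading comes with each control period).
- grab_frame(name): name is "scene" or "side" or "wrist"; returns a dict with "color" (420x560x3 uint8, blue, green, red), "fx", "fy", "cx", "cy" (pixels), "k1" (the pictures are not rectified: a ray, as slopes to the right and down, at radius r is drawn at 1 + k1 r^2 times it, then the intrinsics apply), "position" and "attitude" of the camera in the world; the wrist camera has in their place "mount" (4x4, takes a point from camera to tool coordinates, whose origin is the TCP and whose axes are the flange's). Camera axes: x right, y up, looking along -z (the intrinsics and any distortion apply to the point x, -y, -z); pixel columns grow to the right and rows downward; lengths in m; the calibration is good to about 2 mm. A picture is of the moment at which its call begins: read the wrist's pose just before it. There is no depth.
- hand_in(): hands the job in, once; it reports no verdict.
Trained networks look in the newest picture that a camera, given by its name, has taken for a name from the list of things; names that differ only in an ending like _2 or _b are one class to them, and where a whole thing is asked for, a point or a joint stands for the part that bears it (a point fixed in the world has none). Each returns a list of dicts, best first, with "confidence" (0 to 1); they miss things now and then, are a little off and sometimes report something else, mostly with a low value. They report only what shows in the picture. A call takes as long as a camera call.
- search_frame(camera, label): "point" ([column, row] in pixels, amid what is visible of it).
- silhouettes(camera, label): "mask" (420x560 bool, what is visible of it) and "point" ([column, row] in pixels, amid what is visible of it).
The state is a dict: "time": time; "q": joint angles; "qvel": joint speeds; "tau": joint torques, N m; "tcp_pos": TCP position; "tcp_rot": TCP orientation; "contact_force": force on the tool from outside, world axes, zero at the start; "ft_torque": the same for the moment, N m; "grip_width": finger opening in m.
Only numpy, scipy, OpenCV 4.12 (cv2) and the standard library are available. Lean on these libraries where they do the work, as an engineer would, in place of code of your own. Each camera call takes 0.05 s, during which the arm holds its last target.

### The job

The locking pliers bolted to the bench hold an aluminium basket hanger clip whose tongue stands open. Squeeze the two handles together until they go over centre and stay locked by themselves with your hand off, which folds the tongue flat; then pull the orange release lever, not the handle, so that they spring fully open again, and let go. Feel for the click and never press on either handle with more than about 35 N; leave the brush, scraper and tin where they lie.

Things in the scene. Friction and masses are not known exactly. Their poses are not given: they have to be found in the camera images.
- pliers: Steel locking pliers bolted level on a grey pedestal (75 x 45 mm, under the jaws), mid-plane 110 mm above the bench. Origin on the bench under the main pivot; +x to the jaws (tips 65 mm out), -x to the handles, +y to the fixed handle. Under the handles only air. A brass stop screw crosses 75 mm behind the pivot, its 16 mm round head up to 17 mm out of the fixed handle.
- fixed_handle: Bare steel handle that does not move, one piece with the fixed jaw: bar 12 mm thick, 18 mm high, inner face 5 mm and outer face 17 mm on the +y side of the pliers' centre line, ending 145 mm behind the pivot. Origin on the pivot axis at mid height (110 mm up); axes as the pliers'.
- handle: Black moving handle on the -y side, bar 12 mm thick, 18 mm high, from 20 to 145 mm behind the pivot, turning about the vertical pivot axis. Origin on that axis at mid height; its x axis points to the jaws, -y is the outward normal of its outer face, which is 17 mm off the x axis. It carries the orange lever.
- lever: Orange release lever hinged on the moving handle. Origin on its vertical hinge axis, 110 mm behind the pivot in the handle's frame, mid height. It lies along the handle towards -x; its nose (25 mm ahead of its hinge) bears on the fixed handle when the tail is pulled outward, away from the fixed handle.
- squeeze (a joint): Angle of the moving handle (rad): 0 fully open (61 mm between the two face points), 0.225 parallel (34 mm), grows when squeezed. A spring resists with 12 to 18 N at the face point up to about 0.12 (damped: a fast squeeze takes more); dead centre at 0.17; past it the handle snaps on and rests on the stop screw, a hard stop, at 0.20 to 0.23 by the screw's unmeasured setting, and stays locked.
- release (a joint): Lever angle relative to the moving handle: 0 at rest (light return spring), up to 0.6 with its tail pulled outward (-y of the pliers, away from the fixed handle). Locked: 0.05 to 0.2 rad of free play, then a few newtons; at about 0.2 to 0.3 rad the handle is levered back over centre and opens outward by itself within a second, carrying the lever along.
- fold (a joint): Angle of the clip's tongue: 0 folded flat on the strip, 0.45 to 0.8 at the start; stiff, it stays where the moving jaw pressed it. The tongue is 24 x 18 x 3 mm, in the jaws. Squeezing the handles until they lock folds it flat.
- fixed_face (a point): Middle of the fixed handle's outer face where a hand squeezes, 118 mm behind the pivot, 110 mm above the bench. Axes as those of the pliers (+y is the outward normal).
- moving_face (a point): Middle of the moving handle's outer face where a hand squeezes, 118 mm behind the pivot, 110 mm above the bench. -y is its outward normal.
- lever_tail (a point): Centre of the lever's tail grip: orange block 45 mm long (along its x), 10 mm thick (along its y), 16 mm high, free on both sides, beyond the handles' ends, 180 mm behind the pivot, 110 mm above the bench.
- brush: Bystander: black paint brush 220 mm long lying on the bench. Leave alone.
- scraper: Bystander: grey scraper with steel blade, 205 mm long, lying on the bench. Leave alone.
- tin: Bystander: closed quart tin, 108 mm across, 125 mm high, standing on the bench beside the pliers on the fixed-handle side. Origin at its underside. Leave alone.

How it is judged:
On the way, in this order (a step that is already met when the one before it is completed fails the run):
1. the handles are squeezed over centre and stay locked with the fingers off them, the tongue folded flat (value of joint squeeze above 0.185 rad and value of joint fold below 0.14 rad and contact force between the fingers and pliers below 0.3 N), for 0.3 s.
2. the release lever is pulled while the handles are still shut (value of joint release above 0.15 rad and value of joint squeeze above 0.1 rad).
At the end, for the whole second after the job is handed in: The handles are fully open again (within 0.03 rad), the lever is back along the handle (within 0.06 rad), the tongue lies flat (under 0.14 rad), and the fingers touch nothing of the pliers (value of joint squeeze below 0.03 rad and value of joint release below 0.06 rad and value of joint fold below 0.14 rad and contact force between the fingers and pliers below 0.3 N).
It fails at once if the moving handle is pressed with more than 40 N (contact force between the fingers and handle above 40 N and contact force between the fingers and lever below 1 N).
It fails at once if the fixed handle is pressed with more than 40 N (contact force between the fingers and fixed_handle above 40 N).
It fails at once if a bystander is shifted by more than 20 mm (distance of any of brush, scraper, tin from where it was at the start of the episode above 0.02 m).
It also fails if it takes over 64 s, if anything falls off the work surface, if the arm or the gripper's body presses on something with over 40 N, if the wrist force passes 120 N, or if a joint passes its speed limit or range.

## Working session

There is one attempt and no reset: what is moved stays moved. The work goes in short steps, Python scripts to look and compute and a shell command to move; the robot and the scene stay as the last step left them, time stands still between calls to the robot, and variables do not carry over. Pictures are saved under pics/ and viewed, and the job is handed in when it is done.

```bash
ls; mkdir -p pics; python3 - <<'E'
from plant import *
import cv2
o=get_obs();print(o)
for n in("scene","side","wrist"):
    f=grab_frame(n);cv2.imwrite(f"pics/{n}0.png",f["color"]);print(n,{k:v for k,v in f.items() if k!="color"})
    for l in("fixed_face","moving_face","lever_tail","pliers","handle","lever","fixed_handle","tin","brush","scraper"):
        try:print(l,[(d["point"],round(d["confidence"],2)) for d in search_frame(n,l)][:3])
        except Exception as e:print(l,e)
print(get_obs()["time"])
E
```

```text
pics
{'time': 0.0, 'q': array([ 1.10942695,  0.43517855,  0.02498311,  1.57411294, -0.01161035,
        1.13400005, -0.07510795]), 'qvel': array([ 0.0024381 , -0.00215226,  0.00192361, -0.00097442,  0.0005865 ,
        0.00186688, -0.00132668]), 'tau': array([ 1.30921922e-03, -6.70470214e+01,  1.02536693e+00, -3.16205049e+01,
        1.55458949e-02,  1.26277519e-02,  1.96062439e-05]), 'tcp_pos': array([ 0.21921511, -0.58474664,  0.23054756]), 'tcp_rot': array([ 9.83961531e-01,  1.78379096e-01, -2.04574444e-04, -7.49429424e-04]), 'contact_force': array([ 1.06502984,  0.22379295, -0.31486379]), 'ft_torque': array([-0.01963952,  0.01290461,  0.00932668]), 'grip_width': 0.08543723056502794}
scene {'fx': 419.26613697692034, 'fy': 419.26613697692034, 'cx': 283.83955370476497, 'cy': 209.93886368073885, 'k1': -0.13026420944959083, 'position': array([ 1.05806463, -0.49073083,  0.54415234]), 'attitude': array([0.44342791, 0.18638499, 0.31864396, 0.81676089])}
fixed_face [([298.0, 204.3], 0.69)]
moving_face [([264.7, 205.6], 0.63)]
lever_tail [([234.7, 193.2], 0.51)]
pliers [([313.4, 236.8], 0.
[... 826 characters left out ...]
tin [([216.6, 277.6], 0.74)]
brush [([367.1, 204.8], 0.86)]
scraper [([352.7, 228.1], 0.58)]
wrist {'fx': 364.85729282139664, 'fy': 364.85729282139664, 'cx': 275.97345859954413, 'cy': 215.7277857597834, 'k1': 0.00782157671703591, 'mount': array([[-4.37250320e-04,  9.48198420e-01,  3.17678399e-01,
         8.13615630e-02],
       [ 9.99999873e-01,  3.35496959e-04,  3.75010006e-04,
        -9.16769676e-04],
       [ 2.49003758e-04,  3.17678523e-01, -9.48198447e-01,
        -1.43226160e-01],
       [ 0.00000000e+00,  0.00000000e+00,  0.00000000e+00,
         1.00000000e+00]])}
fixed_face []
moving_face []
lever_tail []
pliers []
handle []
lever []
fixed_handle []
tin []
brush []
scraper []
1.65
```

View images.

View pics/scene0.png

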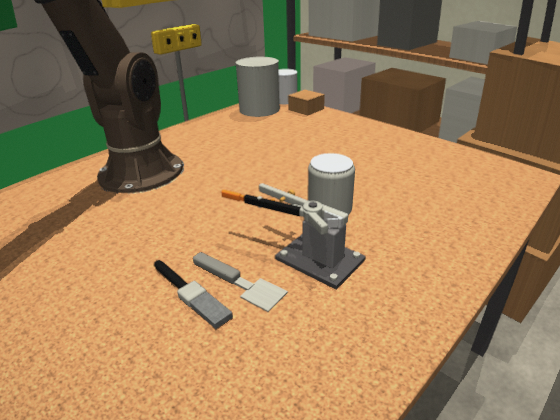

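View pics/side0.png

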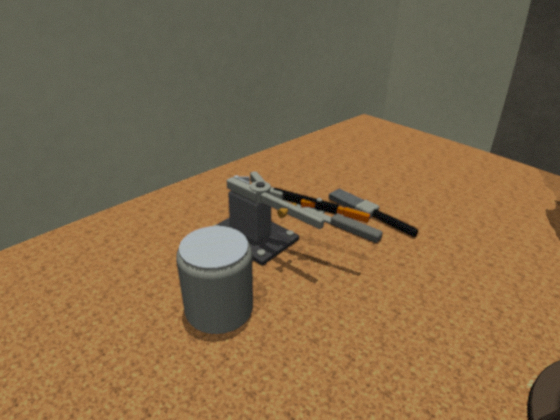

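View pics/wrist0.png

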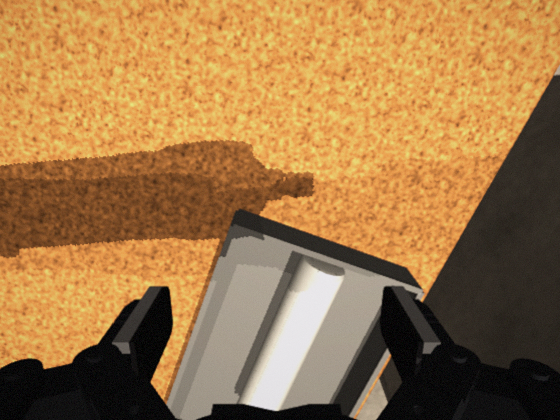

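```bash
cat > h.py <<'E'
import numpy as np, cv2
from scipy.spatial.transform import Rotation as R
def ray(f,uv,T=None):
    K=np.array([[f["fx"],0,f["cx"]],[0,f["fy"],f["cy"]],[0,0,1]])
    p=cv2.undistortPoints(np.array([[uv]],float),K,np.array([f["k1"],0,0,0,0]))[0,0]
    d=np.array([p[0],-p[1],-1])
    if "mount" in f:
        M=T@f["mount"];return M[:3,3],M[:3,:3]@d
    return np.array(f["position"]),R.from_quat(f["attitude"]).apply(d)
def onz(r,z): return r[0]+r[1]*(z-r[0][2])/r[1][2]
def tri(rs):
    A=np.zeros((3,3));b=np.zeros(3)
    for o,d in rs:
        d=d/np.linalg.norm(d);P=np.eye(3)-np.outer(d,d);A+=P;b+=P@o
    x=np.linalg.solve(A,b)
    return x,[np.linalg.norm((np.eye(3)-np.outer(d,d)/(d@d))@(x-o)) for o,d in rs]
def proj(f,X,T=None):
    if "mount" in f: M=T@f["mount"];Rm,t=M[:3,:3],M[:3,3]
    else: Rm,t=R.from_quat(f["attitude"]).as_matrix(),np.array(f["position"])
    c=(np.atleast_2d(X)-t)@Rm; s=np.c_[c[:,0]/-c[:,2],-c[:,1]/-c[:,2]]
    s=s*(1+f["k1"]*(s**2).sum(1))[:,None]
    return s*[f["fx"],f["fy"]]+[f["cx"],f["cy"]]
def tcp(o):
    T=np.eye(4);T[:3,:3]=R.from_quat(o["tcp_rot"]).as_matrix();T[:3,3]=o["tcp_pos"];return T
E
python3 - <<'E'
import cv2,numpy as np
s=cv2.imread("pics/scene0.png")[170:285,210:370];cv2.imwrite("pics/s_z.png",cv2.resize(s,None,fx=5,fy=5,interpolation=2))
s=cv2.imread("pics/side0.png")[160:270,220:390];cv2.imwrite("pics/d_z.png",cv2.resize(s,None,fx=4.7,fy=4.7,interpolation=2))
E
```

```text
(no output)
```

View pics/s_z.png

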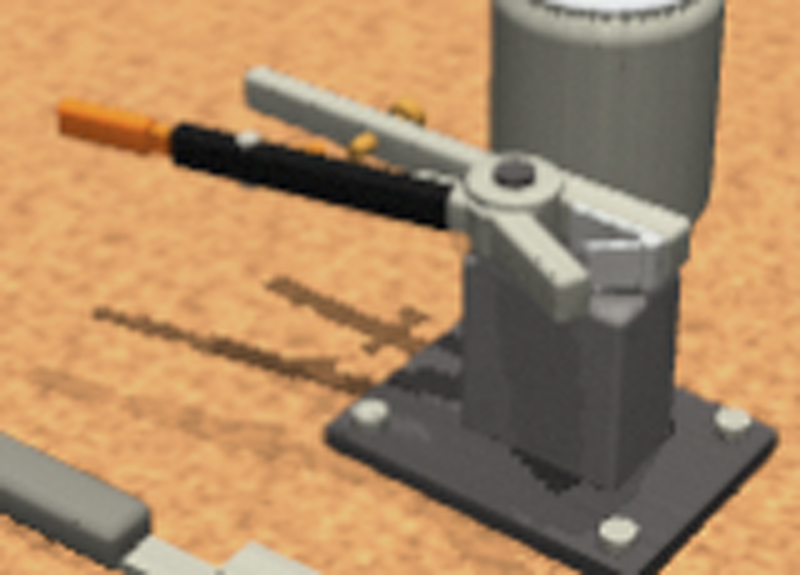

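View pics/d_z.png

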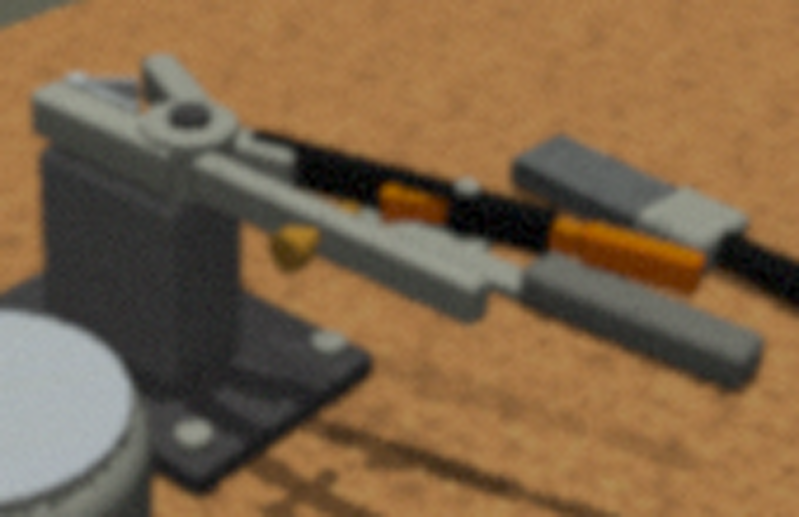

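```bash
python3 - <<'E'
from plant import *
from h import *
S=grab_frame("scene");D=grab_frame("side")
z=lambda u,v:(210+u/5,170+v/5)
w=lambda u,v:(220+u/4.7,160+v/4.7)
P={}
for n,a,b in [("pivot",z(515,170),w(190,113)),("tail",z(112,127),w(630,250)),("tailend_top",z(72,101),w(703,258)),("stop head",z(405,105),w(295,248)),("hinge pin",z(245,137),w(466,185))]:
    x,e=tri([ray(S,a),ray(D,b)]);P[n]=x
    print(n,x.round(4),np.round(e,4))
print("fix end top scene",onz(ray(S,z(262,68)),.119),"side",onz(ray(D,w(485,283)),.119))
for zz in (.119,.125): print("pivot at z",zz,onz(ray(S,z(515,170)),zz),onz(ray(D,w(190,113)),zz))
# fixed handle top edges
print("fixed outer-edge side", onz(ray(D,w(205,170)),.119), onz(ray(D,w(465,293)),.119))
print("tin",onz(ray(D,(216,250)),.125),onz(ray(S,(332,163)),.125))
E
```

```text
pivot [0.6261 0.0342 0.1242] [0.0005 0.0005]
tail [ 0.4646 -0.0299  0.109 ] [0.0003 0.0003]
tailend_top [ 0.44   -0.0336  0.1147] [0.003 0.003]
stop head [0.5456 0.0594 0.1113] [0.0009 0.0009]
hinge pin [ 0.5242 -0.0097  0.1185] [0.0003 0.0003]
fix end top scene [0.48904538 0.03361102 0.119     ] side [0.47761399 0.03685545 0.119     ]
pivot at z 0.119 [0.62110973 0.04109283 0.119     ] [0.63268414 0.02735706 0.119     ]
pivot at z 0.125 [0.6272763  0.03358742 0.125     ] [0.62450108 0.03497302 0.125     ]
fixed outer-edge side [0.59660962 0.05345342 0.119     ] [0.47836447 0.04643389 0.119     ]
tin [0.52623651 0.21012268 0.125     ] [0.54658221 0.19671521 0.125     ]
```

```bash
python3 -m inch '{"claw":[0,0,0,0,0,0,0,0,0,0,0,0,0,0],"travel":[[2,-2,-1],[4,-4,-1],[6,-6,-1],[8,-8,-1],[10,-10,-1],[12,-12,-1],[14,-14,-1],[15.8,-15.6,-1],[15.8,-15.6,-1],[15.8,-15.6,-1],[15.8,-15.6,-1],[15.8,-15.6,-1],[15.8,-15.6,-1],[15.8,-15.6,-1]],"twist":[0,0.4,0.8,1.2,1.6,2,2.4,2.7,2.7,2.7,2.7,2.7,2.7,2.7]}'
python3 - <<'E'
from plant import *
from h import *
o=get_obs();print(o["time"],o["tcp_pos"],o["qvel"].round(3),o["contact_force"])
f=grab_frame("wrist");cv2.imwrite("pics/w1.png",f["color"]);np.savez("w1.npz",T=tcp(o))
E
```

```text
time: 3.5
tcp_pos: [0.4986, 0.018, 0.2613]
tcp_rot: [0.999, 0.037, -0.0, 0.0]
contact_force: [0.2, -0.3, 0.8]
grip_width: 0.0855
3.5 [0.49864837 0.01795383 0.2613018 ] [ 0.003 -0.002 -0.003 -0.002 -0.001 -0.001 -0.001] [ 0.15463358 -0.3058651   0.75586254]
```

View pics/w1.png

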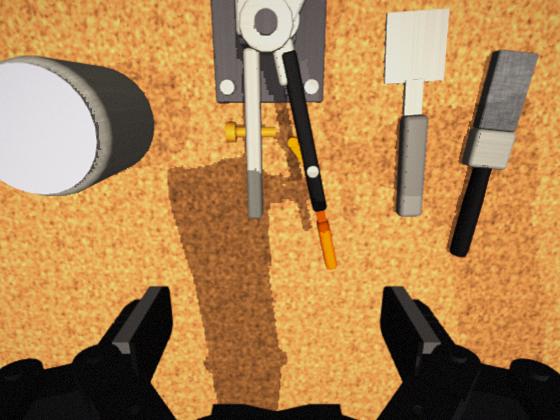

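```bash
python3 - <<'E'
from plant import *
from h import *
T=np.load("w1.npz")["T"];f=grab_frame("wrist");S=grab_frame("scene");D=grab_frame("side")
im=cv2.imread("pics/w1.png")
cv2.imwrite("pics/w1z.png",cv2.resize(im[0:280,200:360],None,fx=2.14*1.0,fy=2.14,interpolation=2))
W=lambda p:ray(f,p,T)
z=lambda u,v:(210+u/5,170+v/5);w=lambda u,v:(220+u/4.7,160+v/4.7)
print("pivot",tri([W((267,22)),ray(S,z(515,170)),ray(D,w(190,113))]))
print("pin",tri([W((313,171)),ray(S,z(245,137)),ray(D,w(466,185))]))
print("tail",tri([W((327,245)),ray(S,z(112,127)),ray(D,w(630,250))]))
for n,p in dict(fo1=(245,60),fo2=(249,217),fi1=(259,60),fi2=(262,217),mo1=(297,60),mo2=(326,207),mi2=(313,210)).items(): print(n,onz(W(p),.119)[:2].round(4))
# model fit
piv=np.array([.626,.034])
ends=onz(W((255.5,217)),.119)[:2];print("end",ends)
def model(px,py,psi,sq):
    c=lambda a:np.array([[np.cos(a),-np.sin(a)],[np.sin(a),np.cos(a)]])
    h=psi+.225-sq; o=np.array([px,py])
    fx=[(-.145,.005),(-.145,.017)];mv=[(-.145,-.005),(-.145,-.017),(-.110,-.011)]
    return [np.r_[o+c(psi)@np.array(q),.119] for q in fx]+[np.r_[o+c(h)@np.array(q),.119] for q in mv]+[np.r_[o,.125]]
from scipy.optimize import least_squares
obs=np.array([(262,217),(249,217),(313,210),(326,207),(313,171),(267,22)])
fit=least_squares(lambda p:(proj(f,np.array(model(*p,0)),T)-obs).ravel(),[.626,.034,.06]);print(fit.x,fit.fun.round(1))
E
```

```text
pivot (array([0.62567893, 0.03435943, 0.12411545]), [np.float64(0.0004483121497060311), np.float64(0.0007500090555987015), np.float64(0.00039379209531494627)])
pin (array([ 0.52369237, -0.00915387,  0.11847711]), [np.float64(0.0003967014922614025), np.float64(0.000463108756669928), np.float64(0.00048445443775180024)])
tail (array([ 0.46131535, -0.02831872,  0.1099231 ]), [np.float64(0.0037188033573243816), np.float64(0.0028192518074059126), np.float64(0.0019352716050938885)])
fo1 [0.6005 0.0486]
fo2 [0.4813 0.0398]
fi1 [0.6013 0.0386]
fi2 [0.4821 0.0291]
mo1 [0.6033 0.0112]
mo2 [ 0.4945 -0.0226]
mi2 [ 0.4912 -0.0123]
end [0.48168783 0.03446123]
[0.62654736 0.0346382  0.07397679] [ 0.2  0.6 -1.3  0.6  0.5  2.1  1.8  2.  -0.6 -1.5 -0.5 -2.4]
```

View pics/w1z.png

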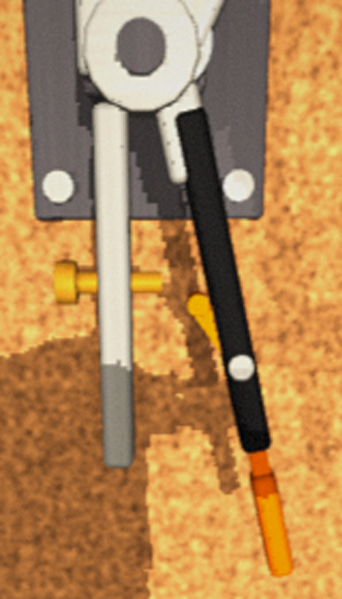

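```bash
python3 -m inch '{"claw":[0,0,0,0,0,0],"travel":[[0.45,0.2,1.5],[0.45,0.2,3],[0.45,0.2,4.5],[0.45,0.2,6],[0.45,0.2,6.05],[0.45,0.2,6.05]],"twist":[0,0,0,0,0,0]}'
python3 - <<'E'
from plant import *
from h import *
o=get_obs();print(o["time"],o["tcp_pos"],o["contact_force"])
f=grab_frame("wrist");cv2.imwrite("pics/w2.png",f["color"])
f=grab_frame("side");cv2.imwrite("pics/d2.png",cv2.resize(f["color"][110:290,200:400],None,fx=3.3,fy=3.3,interpolation=2))
f=grab_frame("scene");cv2.imwrite("pics/s2.png",cv2.resize(f["color"][110:290,200:400],None,fx=3.3,fy=3.3,interpolation=2))
E
```

```text
time: 4.45
tcp_pos: [0.5136, 0.0136, 0.0812]
tcp_rot: [0.999, 0.037, 0.001, 0.0]
contact_force: [0.2, -0.3, -0.1]
grip_width: 0.0853
4.45 [0.51356856 0.01356468 0.08120164] [ 0.19773659 -0.33321441 -0.14245496]
```

View pics/w2.png

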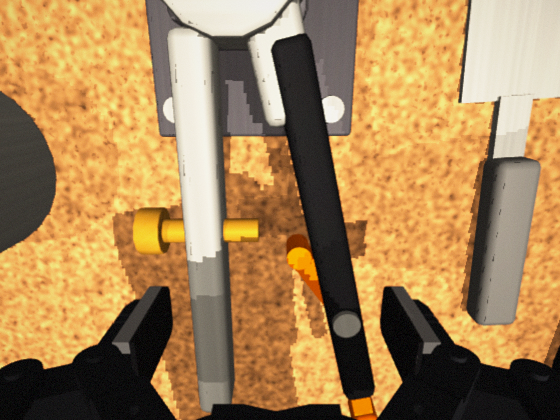

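View pics/s2.png

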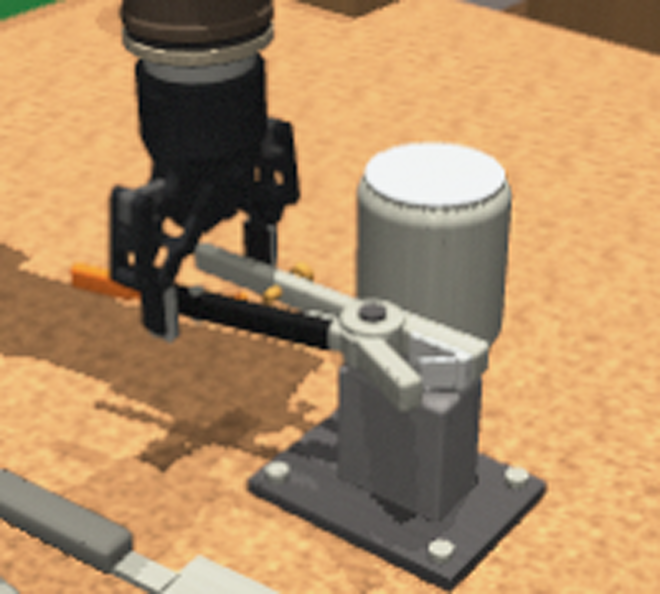

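View pics/d2.png

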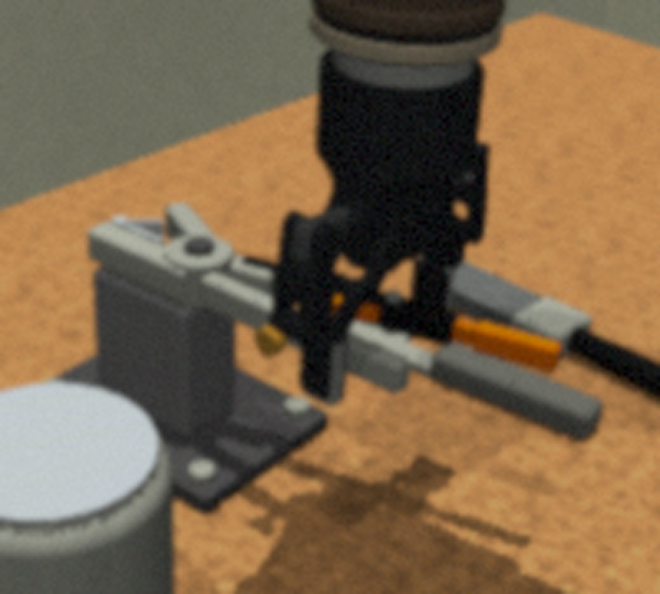

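```bash
python3 -m inch '{"claw":[0,0,0,0,0,0,0,0],"travel":[[0,-0.1,0],[0,-0.2,0],[0,-0.3,0],[0,-0.35,0],[0,-0.4,0],[0,-0.44,0],[0,-0.48,0],[0,-0.5,0]],"twist":[0,0,0,0,0,0,0,0]}'
```

```text
time: 5.6
tcp_pos: [0.5128, 0.0247, 0.0818]
tcp_rot: [0.999, 0.036, 0.001, 0.002]
contact_force: [-0.3, -13.0, 4.7]
grip_width: 0.0851
```

```bash
python3 -m inch '{"claw":[0,0,0,0,0,0,0,0],"travel":[[0,-0.12,0],[0,-0.15,0],[0,-0.18,0],[0,-0.21,0],[0,-0.24,0],[0,-0.27,0],[0,-0.3,0],[0,-0.33,0]],"twist":[0,0,0,0,0,0,0,0]}'
```

```text
time: 6.6
tcp_pos: [0.5109, 0.0296, 0.0815]
tcp_rot: [0.999, 0.034, -0.0, 0.005]
contact_force: [-4.0, -15.7, 5.9]
grip_width: 0.0851
```

```bash
python3 -m inch '{"claw":[0,0,0,0,0,0,0,0],"travel":[[0.04,-0.18,0],[0.05,-0.22,0],[0.06,-0.25,0],[0.06,-0.28,0],[0.06,-0.31,0],[0.06,-0.34,0],[0.06,-0.37,0],[0.06,-0.4,0]],"twist":[0,0,0,0,0,0,0,0]}'
```

```text
time: 7.6
tcp_pos: [0.5093, 0.0357, 0.0807]
tcp_rot: [0.999, 0.031, -0.003, 0.009]
contact_force: [-3.2, -16.6, 5.8]
grip_width: 0.0852
```

```bash
python3 -m inch '{"claw":[0,0,0,0,0,0,0,0],"travel":[[0.04,-0.18,0],[0.06,-0.23,0],[0.06,-0.26,0],[0.06,-0.29,0],[0.06,-0.32,0],[0.06,-0.35,0],[0.06,-0.38,0],[0.06,-0.41,0]],"twist":[0,0,0,0,0,0,0,0]}'
```

```text
time: 8.6
tcp_pos: [0.5089, 0.0464, 0.0799]
tcp_rot: [0.999, 0.031, -0.005, 0.01]
contact_force: [-1.8, -4.3, 0.7]
grip_width: 0.0852
```

```bash
python3 - <<'E'
from plant import *
from h import *
f=grab_frame("wrist");cv2.imwrite("pics/w3.png",f["color"]);o=get_obs();print(o["contact_force"],o["tcp_pos"])
E
```

```text
[-0.80538526 -1.47628383 -0.35664643] [0.5091533  0.04698679 0.0799485 ]
```

View pics/w3.png

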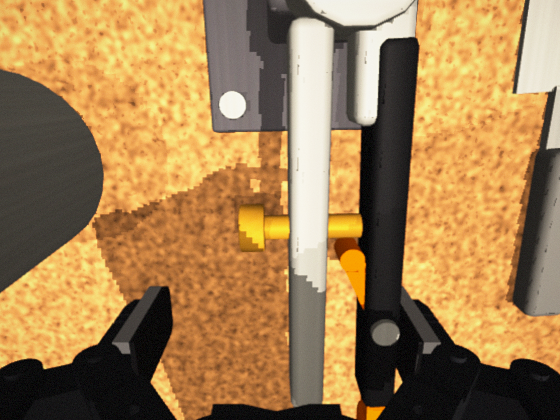

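```bash
python3 -m inch '{"claw":[0,0,0,0,0,0,0],"travel":[[0,0.15,0],[0,0.35,0],[0,0.6,0],[0,0.6,0],[0,0.6,0],[0,0.6,0],[0,0.6,0]],"twist":[0,0,0,0,0,0,0]}'
python3 - <<'E'
from plant import *
from h import *
f=grab_frame("wrist");cv2.imwrite("pics/w4.png",f["color"]);o=get_obs();print(o["contact_force"],o["tcp_pos"],o["tcp_rot"])
f=grab_frame("scene");cv2.imwrite("pics/s4.png",cv2.resize(f["color"][110:290,200:400],None,fx=3.3,fy=3.3,interpolation=2))
E
```

```text
time: 9.52
tcp_pos: [0.5103, 0.0293, 0.0803]
tcp_rot: [0.999, 0.031, -0.005, 0.009]
contact_force: [-0.3, -0.3, -0.8]
grip_width: 0.0852
[-0.08185229  0.90318082  0.6145161 ] [0.51026014 0.02924799 0.08029828] [ 0.99946622  0.03095182 -0.00461892  0.00937651]
```

View pics/w4.png

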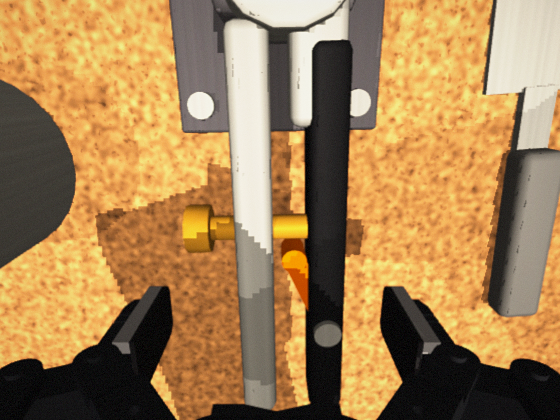

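View pics/s4.png

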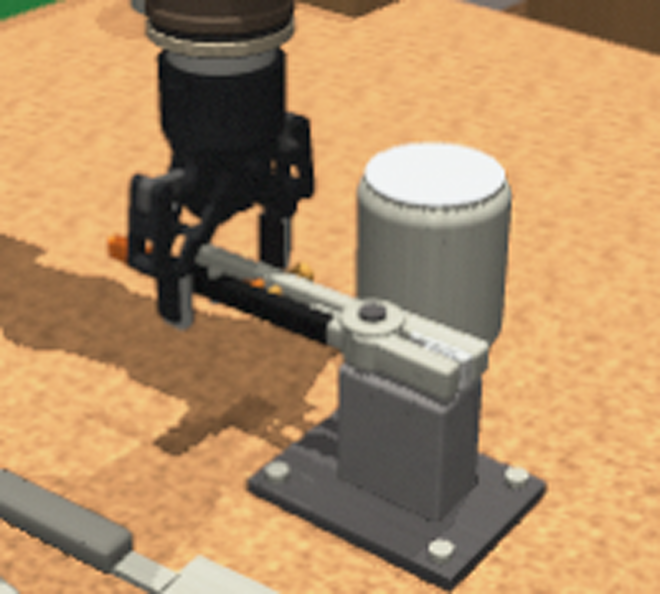

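```bash
python3 -m inch '{"claw":[0,0,0,0,0,0,0,0,0],"travel":[[-0.8,0,0],[-1.6,0,0],[-2.27,0,0],[-2.27,0,0],[-2.27,0.4,0],[-2.27,0.8,0],[-2.27,1.1,0],[-2.27,1.3,0],[-2.27,1.3,0]],"twist":[-0.1,-0.1,-0.1,-0.1,-0.1,-0.1,-0.1,-0.1,-0.1]}'
python3 - <<'E'
from plant import *
from h import *
f=grab_frame("wrist");cv2.imwrite("pics/w5.png",f["color"]);o=get_obs();print(o["contact_force"],o["tcp_pos"],o["tcp_rot"])
f=grab_frame("scene");cv2.imwrite("pics/s5.png",cv2.resize(f["color"][110:290,180:380],None,fx=3.3,fy=3.3,interpolation=2))
E
```

```text
time: 10.75
tcp_pos: [0.4448, -0.0145, 0.0816]
tcp_rot: [0.999, 0.036, -0.005, 0.009]
contact_force: [-0.8, -0.7, 0.5]
grip_width: 0.0857
[ 0.57841237 -0.21371065  0.21164587] [ 0.44474685 -0.01402755  0.08165835] [ 0.99930205  0.03587295 -0.00468789  0.0093043 ]
```

View pics/w5.png

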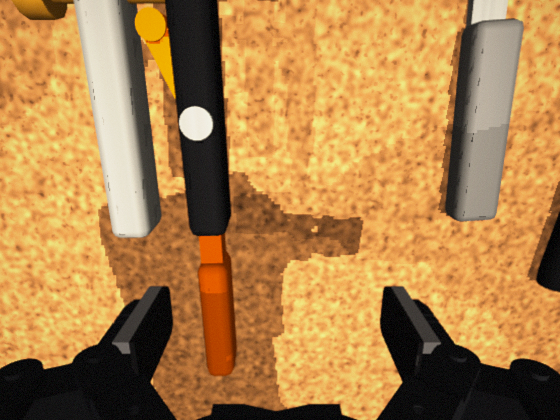

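View pics/s5.png

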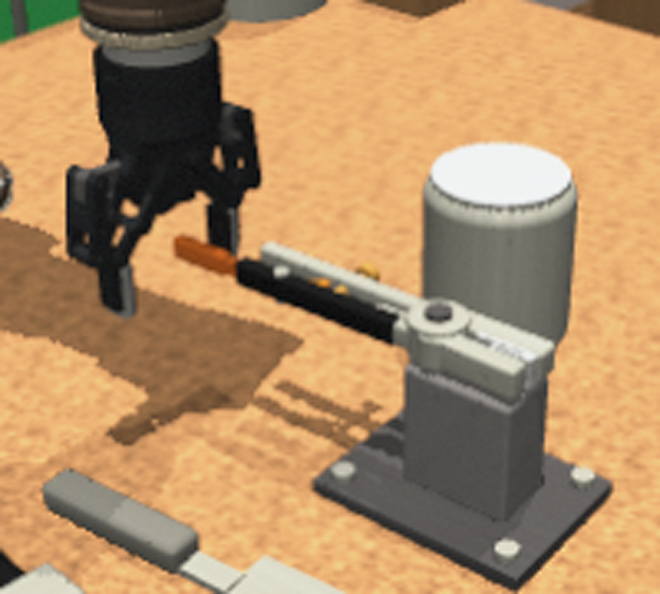

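```bash
python3 -m inch '{"claw":[0,0,0,0,0,0,0,0,0],"travel":[[0,0.1,0],[0,0.2,0],[0,0.3,0],[0,0.4,0],[0,0.5,0],[0,0.58,0],[0,0.66,0],[0,0.74,0],[0,0.8,0]],"twist":[0,0,0,0,0,0,0,0,0]}'
python3 - <<'E'
from plant import *
from h import *
f=grab_frame("wrist");cv2.imwrite("pics/w6.png",f["color"]);o=get_obs();print(o["contact_force"],o["tcp_pos"],o["tcp_rot"])
E
```

```text
time: 11.98
tcp_pos: [0.4464, -0.0377, 0.0821]
tcp_rot: [0.999, 0.036, -0.005, 0.009]
contact_force: [-0.7, 0.7, -0.5]
grip_width: 0.0855
[-0.35598157  0.99372859 -0.44105947] [ 0.44646199 -0.03797788  0.082075  ] [ 0.99929447  0.03608598 -0.00469505  0.00929116]
```

View pics/w6.png

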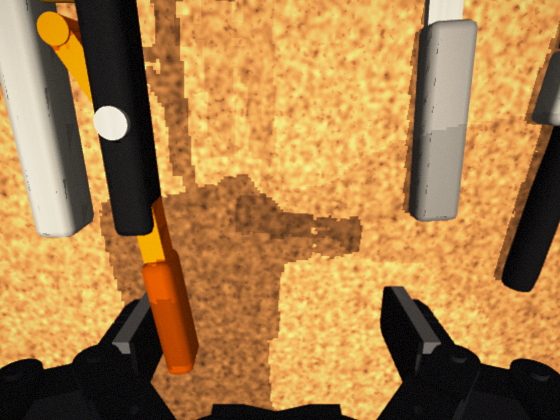

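```bash
python3 -m inch '{"claw":[0,0,0,0,0,0,0,0],"travel":[[0,0.08,0],[0,0.16,0],[0,0.24,0],[0,0.32,0],[0,0.4,0],[0,0.46,0],[0,0.5,0],[0,0.5,0]],"twist":[0,0,0,0,0,0,0,0]}'
python3 - <<'E'
from plant import *
from h import *
f=grab_frame("wrist");cv2.imwrite("pics/w7.png",f["color"]);o=get_obs();print(o["contact_force"],o["tcp_pos"],o["tcp_rot"])
E
```

```text
time: 13.02
tcp_pos: [0.4474, -0.0533, 0.0823]
tcp_rot: [0.999, 0.036, -0.005, 0.009]
contact_force: [0.8, 0.5, -0.3]
grip_width: 0.0853
[-0.72806524  1.66527572  0.7656497 ] [ 0.44736736 -0.05319647  0.08232599] [ 0.99929866  0.03591506 -0.0048586   0.00941726]
```

View pics/w7.png

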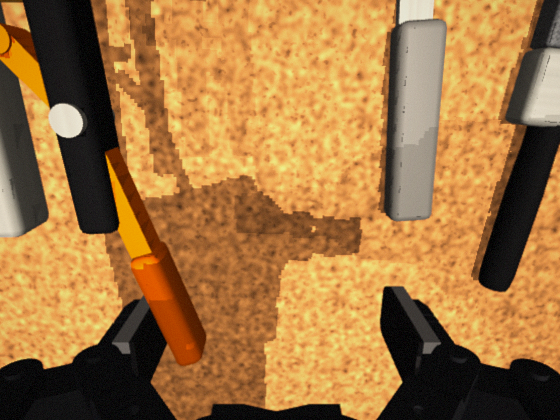

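```bash
python3 -m inch '{"claw":[0,0,0,0,0,0,0,0],"travel":[[0,0.08,0],[0,0.16,0],[0,0.24,0],[0,0.32,0],[0,0.32,0],[0,0.32,0],[0,0.32,0],[0,0.32,0]],"twist":[0,0,0,0,0,0,0,0]}'
python3 - <<'E'
from plant import *
from h import *
f=grab_frame("wrist");cv2.imwrite("pics/w8.png",f["color"]);o=get_obs();print(o["contact_force"],o["tcp_pos"],o["tcp_rot"])
E
```

```text
time: 14.08
tcp_pos: [0.448, -0.0629, 0.0825]
tcp_rot: [0.999, 0.036, -0.005, 0.009]
contact_force: [-0.5, 0.7, -0.3]
grip_width: 0.0854
[1.27517589 0.67844623 0.25952635] [ 0.44813287 -0.06285191  0.08251943] [ 0.99929931  0.03589232 -0.00478645  0.00947197]
```

View pics/w8.png

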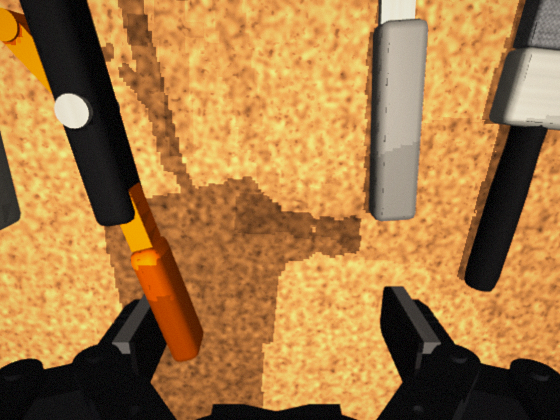

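```bash
python3 -m inch '{"claw":[0,0,0,0,0,0],"travel":[[0,-0.15,0],[0,-0.3,0],[0,-0.4,0],[0,-0.4,0],[0,-0.4,0],[0,-0.4,0]],"twist":[0,0,0,0,0,0]}'
python3 - <<'E'
from plant import *
from h import *
o=get_obs();f=grab_frame("wrist");cv2.imwrite("pics/w9.png",f["color"]);print(o["contact_force"],o["tcp_pos"])
np.savez("w9.npz",T=tcp(o))
f=grab_frame("scene");cv2.imwrite("pics/s9.png",cv2.resize(f["color"][110:290,180:380],None,fx=3.3,fy=3.3,interpolation=2))
E
```

```text
time: 14.88
tcp_pos: [0.4473, -0.051, 0.0823]
tcp_rot: [0.999, 0.036, -0.005, 0.01]
contact_force: [-0.5, 0.1, -0.8]
grip_width: 0.0854
[-0.45490055  0.11800393 -0.8153699 ] [ 0.44727958 -0.05104125  0.08227872]
```

View pics/w9.png

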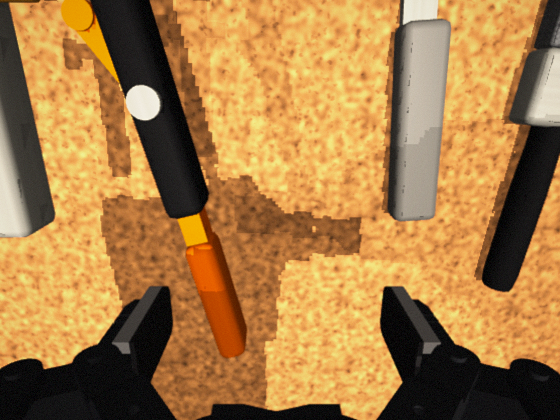

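View pics/s9.png

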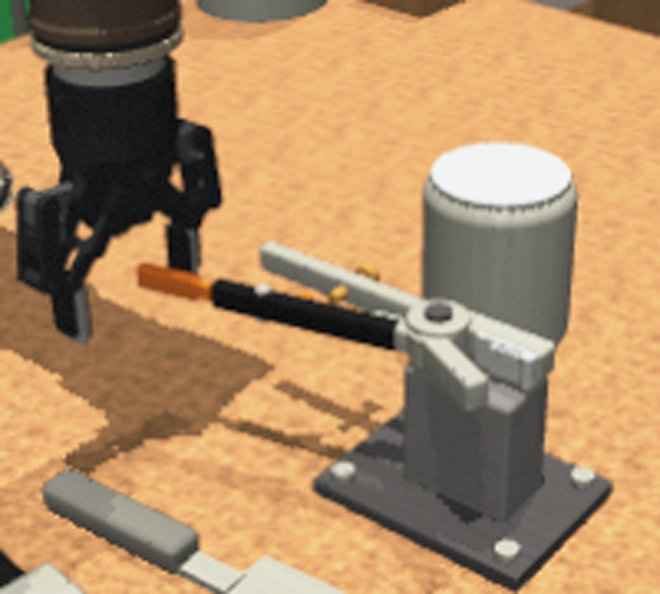

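```bash
python3 -m inch '{"claw":[0,0,0,0,0,0,0,0,0,0],"travel":[[0,-0.2,0],[0,-0.4,0],[0,-0.4,-1],[0,-0.4,-2.5],[0,-0.4,-4],[0,-0.4,-5],[1,-0.4,-6],[1.5,-0.4,-6],[1.5,-0.4,-6],[1.5,-0.4,-6]],"twist":[0,0,0,0,0,0,0,0,0,0]}'
python3 - <<'E'
from plant import *
from h import *
o=get_obs();f=grab_frame("wrist");cv2.imwrite("pics/w10.png",f["color"]);print(o["contact_force"],o["tcp_pos"]);np.savez("w10.npz",T=tcp(o))
S=grab_frame("scene");cv2.imwrite("pics/s10.png",S["color"][170:285,210:370]);cv2.imwrite("pics/s10z.png",cv2.resize(S["color"][170:285,210:370],None,fx=5,fy=5,interpolation=2))
a=cv2.imread("pics/s_z.png")
for n in("brush","scraper","tin"):print(n,[(d["point"],d["confidence"]) for d in search_frame("scene",n)][:1])
E
```

```text
time: 16.23
tcp_pos: [0.4916, -0.0322, 0.2604]
tcp_rot: [0.999, 0.036, -0.006, 0.009]
contact_force: [-0.9, -0.2, -1.0]
grip_width: 0.0854
[-0.85151448 -0.23429282 -0.95347645] [ 0.491625   -0.03224755  0.2603795 ]
brush [([200.9, 299.1], 0.81)]
scraper [([244.0, 285.2], 0.6)]
tin [([330.5, 180.2], 0.58)]
```

View pics/w10.png

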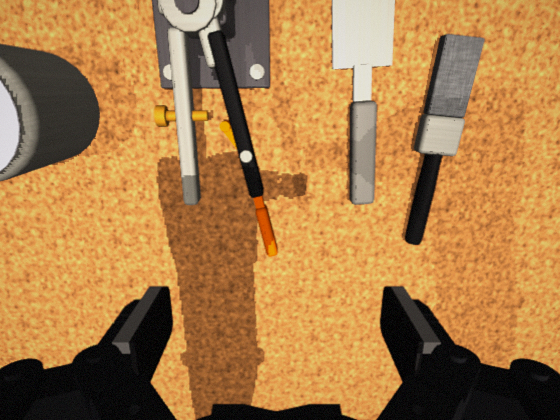

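View pics/s10z.png

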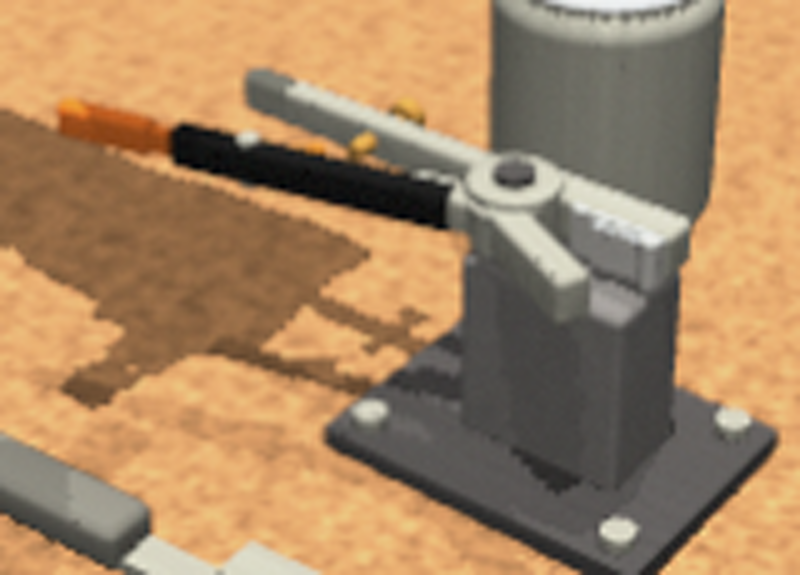

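```bash
python3 -c "
from plant import *
print(hand_in())"
```

```text
the job is handed in; nothing more can be done
None
```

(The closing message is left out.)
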